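Pull the cancelled brackets from a packed order

TASK

The customer has cancelled the two yellow wall brackets in this packed carton but keeps the two refill bottles that stand on them. Lift both bottles out and stand them on the green mat, return each bracket to the empty pocket of the blue stock tray that holds a bracket of its own hand, down in the pocket and facing the same way as the one already there, then stand each bottle back on the carton's floor in the cell it came from. Set everything down gently and let nothing tip over.

Things in the scene. Friction and masses are not known exactly. Their poses are not given: they have to be found in the camera images.
- orange_bottle: Loose refill bottle, white with an orange cap and orange band, round, 56 mm across, 152 mm tall, about 0.3 kg. Origin: centre of its underside, z up. Straight to 98 mm, shoulder narrowing to a 26 mm neck at 120 mm, cap 30 mm across from 126 to 152 mm: grip the cap. Starts upright on the foot of one bracket, in one of the carton's cells.
- blue_bottle: Loose refill bottle, grey with a blue cap and blue band; shape, sizes, weight and origin as the orange one (56 mm across, 152 mm tall, cap 30 mm across from 126 to 152 mm above the origin). Starts upright on the foot of the other bracket, in the carton's other cell.
- bracket_left: Loose left-hand bracket, yellow metal, 0.2 kg. Origin: centre of the foot's underside; foot 72 (x) x 80 (y) x 6 mm. Back plate at x = 28 to 36 mm, 80 mm wide, 70 mm tall: grip its top edge. Brace, its slanting edge black, along the +y edge (y = 32 to 40 mm): on the left seen with the back plate behind. Starts in a cell, x as the carton's x, a bottle on its foot under 6 mm from plate and brace.
- bracket_right: Loose right-hand bracket: mirror image of the left-hand one, same colour, sizes, weight and origin. Back plate at x = 28 to 36 mm, 70 mm tall; black-edged brace along the -y edge (y = -40 to -32 mm), on the right seen with the back plate behind. Starts in the carton's other cell, the same way round.
- carton: Fixed open cardboard carton, flaps folded down outside, 106 (x) x 215 (y) mm over all, 48 mm tall. Origin: centre of its underside, z up; its floor is 5 mm higher. A 5 mm partition (47 mm tall) makes two cells, 88 (x) x 96 (y) mm inside, centres at x = 0, y = +50.5 and -50.5 mm.
- tray_left: Fixed blue stock tray of left-hand brackets, 196 (x) x 112 (y) mm, 24 mm tall, floor 4 mm thick. Origin: centre of its underside. Two pockets, 88 (x) x 96 (y) mm inside: the far one (centre x = +46 mm) holds a fixed left-hand bracket, back plate to +x; the near one (centre x = -46, y = 0) is empty and takes the loose bracket, its x as the tray's x.
- tray_right: Fixed blue stock tray of right-hand brackets: colour, sizes, pockets and origin as the left one, but the fixed bracket in its far pocket (centre x = +46 mm, back plate to +x) is a right-hand one. The near pocket (centre x = -46, y = 0) is empty.
- mat: Fixed green anti-slip mat with a dark border line, 200 (x) x 112 (y) mm, 3 mm thick. Origin: centre of its underside. Room for both bottles one behind the other along x, for example at x = +48 and -48 mm.
- riser: Fixed grey bench riser, a shelf board 340 (x) x 780 (y) mm on four legs, its top 135 mm above the bench; carton, trays and mat stand on it, mailing bags lie under it. Origin: on the bench under its centre.

How it is judged:
By the outcome, as a careful person would: the job done as asked, in the order asked, and still so for the second after the job is handed in, with the robot touching nothing.
It also fails if it takes over 136 s, if anything falls off the work surface, if the arm or the gripper's body presses on something with over 40 N, if the wrist force passes 120 N, or if a joint passes its speed limit or range.

ROBOT

A 6-joint arm with a two-finger parallel gripper is mounted at the origin on a cart in front of the work surface, level with it; the furniture and walls round the work are solid. World frame = base frame: x ahead of the robot, y to its left, z up, the work surface at z = 0. Lengths are in mm, angles in rad, forces in N, time in s.
With the tool pointing down it reaches from about 350 to 875 mm from the base axis. Payload 4.2 kg.
Tool frame: the origin (TCP) lies between the finger pads; the fingertips stand 25 mm ahead of it and the grasp point (between the pads) lies 6 mm ahead of it; z points along the fingers, y is the line along which they close (so a half turn about z gives the same grasp; the last joint's range is limited). The gripper opens to 85 mm and grips with 20 to 120 N. Pads are 22 mm wide; open, the fingers measure 114 mm over their backs; the gripper's body (76 mm by 85 mm) begins 54 mm behind the grasp point. The pads swing forward as they close: fully open they stand 13 mm farther back than shut.
Start: joints at [-0.844, 0.385, 0.008, 0, -1.194, -0.259], TCP at [281.839, -557.823, 256.312] pointing down, gripper open.
Joint ranges: [-3.14, 3.14], [-1.21, 2.06], [-1.07, 1.41], [-3.16, 2.05], [-2.99, -0.16], [-3.1, 3.1]. Speed limits (rad/s): [2.79, 2.79, 3.14, 3.14, 3.14, 3.14].

INTERFACE

Orientations are given as a unit quaternion [x, y, z, w].
In Python, from bench import arm gives the robot as it stands.
- The arm moves only by the shell command python3 -m pendant 'ROWS'. ROWS is JSON, a list of rows, each a list of 7 numbers: the shift along the tool's x, y, z in m, then the turn, a rotation vector about the tool's x, y, z in degrees, then the finger opening in m, from 0 to 0.0854. In form: [[x, y, z, wx, wy, wz, fingers], ...]. A call has 1 to 12 rows; each row shifts and turns the commanded pose from where the row before left it, along the tool's axes as they then stand; what a row does not reach is not made up. A row lasts 1/10 s, in which the tool goes at most 50 mm and 8.59 degrees, less where a joint would pass 70% of its speed; a pose out of reach is approached as far as the arm can. A call is refused whole if a number of a shift passes 0.05 or a number of a turn 8.59, either way. A call with a gripper value outside its range is refused whole. The fingers move at their own pace and stop on an object; the grip force is fixed at half the most. Time passes only in rows, so rows that do not move let the fingers close. It gives the time, the measured TCP pose, the force, the opening and the grip force at its end, in the units of the state.
- arm.read_state(): the state, without advancing time (a new reading comes with each control period).
- arm.get_image(name): name is "side" or "top" or "wrist"; returns a dict with "image" (400x640x3 uint8, red, green, blue), "fx", "fy", "cx", "cy" (pixels), "xyz" and "rotation" of the camera in the world. Camera axes: x right, y down, z forward; pixel columns grow to the right and rows downward; lengths in mm; the calibration is good to about 2 mm. A picture is of the moment at which its call begins. There is no depth.
- arm.job_done(): hands the job in; it is judged then, once.
The state is a dict: "clock": time; "joints": joint angles; "joint_vel": joint speeds; "joint_efforts": joint torques, N m; "position": TCP position; "ee_rot": TCP orientation; "contact_force": force on the tool from outside, world axes, zero at the start; "wrist_torque": the same for the moment, N m; "gripper_width": finger opening in mm; "grasp_force": force on a finger pad.
Only numpy, scipy, OpenCV 4.12 (cv2) and the standard library are available. Lean on these libraries where they do the work, as an engineer would, in place of code of your own. Each camera call takes 0.05 s, during which the arm holds its last target. There are 200 camera calls.

## Working session

There is one attempt and no reset: what is moved stays moved. The work goes in short steps, Python scripts to look and compute and a shell command to move; the robot and the scene stay as the last step left them, time stands still between calls to the robot, and variables do not carry over. Pictures are saved under pics/ and viewed, at most 14 in all, crops included, and the job is handed in when it is done.

```bash
ls; mkdir -p pics
cat > h.py <<'E'
import numpy as np, cv2
from bench import arm
from scipy.spatial.transform import Rotation as R
def shot(n,f=None):
    d=arm.get_image(n)
    if f: cv2.imwrite('pics/'+f,cv2.cvtColor(d['image'],cv2.COLOR_RGB2BGR))
    return d
def mat(d):
    r=np.array(d['rotation'],float)
    return r if r.shape==(3,3) else R.from_quat(r).as_matrix()
def ray(d,u,v,z):
    M=mat(d); c=np.array(d['xyz'],float)
    w=M@np.array([(u-d['cx'])/d['fx'],(v-d['cy'])/d['fy'],1])
    return c+w*(z-c[2])/w[2]
def proj(d,p):
    q=mat(d).T@(np.array(p,float)-np.array(d['xyz'],float)); return d['fx']*q[0]/q[2]+d['cx'],d['fy']*q[1]/q[2]+d['cy']
E
python3 - <<'E'
from h import *
for n in ['top','side','wrist']:
    d=shot(n,n+'0.png'); np.save(n+'0.npy',d,allow_pickle=True)
    print(n,d['fx'],d['fy'],d['cx'],d['cy'],d['xyz'],np.round(d['rotation'],4).tolist())
s=arm.read_state();print(s)
print(R.from_quat(s['ee_rot']).as_matrix().round(3))
E
```

```text
pics
top 431.742465650541 431.742465650541 314.32029978435185 196.34144649222583 [ 217.17735343  -54.10751284 1311.72712392] [0.7672, -0.6273, 0.0876, -0.1016]
side 452.23365624234526 452.23365624234526 322.0226128544475 197.14412106852186 [-52.13742572 554.90609342 825.1798267 ] [-0.3513, 0.8399, -0.385, 0.1514]
wrist 339.4117401162354 339.4117401162354 314.1246795858639 201.20715061819482 [ 219.61670871 -588.7461018   373.25605762] [0.519, 0.8432, 0.1198, 0.0725]
{'clock': 0.15, 'joints': array([-8.44381584e-01,  3.85392703e-01,  6.95620429e-03, -3.17784239e-04,
       -1.19398235e+00, -2.58597248e-01]), 'joint_vel': array([ 0.00017789, -0.00188464,  0.00306394,  0.00240292, -0.00089381,
        0.00017422]), 'joint_efforts': array([ 4.98516856e-04, -3.92679548e+01,  1.88582844e+01,  4.18857962e+00,
       -3.41831736e-03, -5.36539559e-06]), 'position': array([ 281.67517646, -557.50098598,  255.47664038]), 'ee_rot': array([-2.31724519e-01,  9.72781099e-01,  7.84678937e-04, -2.53449320e-04]), 'contact_force': array([-0.38326089,  0.32483804,  0.52595733]), 'wrist_torque': array([ 0.02636799, -0.01112383,  0.06805102]), 'grasp_force': 0.0, 'gripper_width': 85.41327480964242}
[[-0.893 -0.451 -0.001]
 [-0.451  0.893  0.001]
 [ 0.     0.002 -1.   ]]
```

View pics/top0.png

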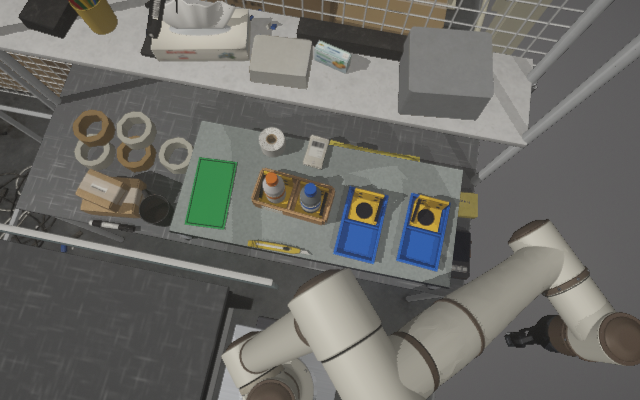

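View pics/side0.png

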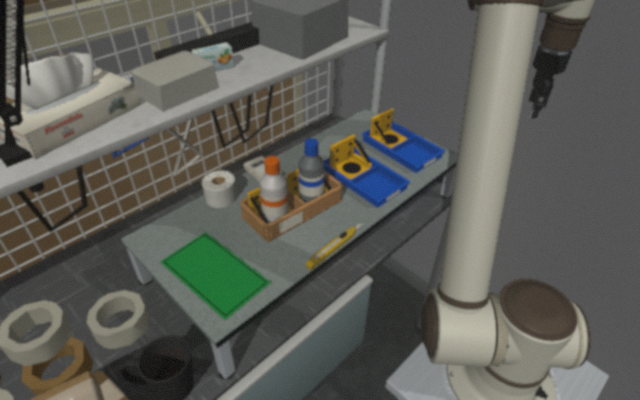

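The top view shows the mat at about (212,193), the orange cap (271,178), the blue cap (311,190) and the trays at about (362,222) and (424,230). The shelf behind is higher than the riser. Next I measure from colour masks.

```bash
cat > m.py <<'E'
from h import *
def masks(d):
    hsv=cv2.cvtColor(d['image'],cv2.COLOR_RGB2HSV); f=lambda a,b:cv2.inRange(hsv,a,b)
    return dict(green=f((50,120,60),(75,255,255)),blue=f((105,150,90),(120,255,255)),orange=f((5,190,170),(14,255,255)),yellow=f((20,150,100),(28,255,255)))
def blobs(m,amin):
    c,_=cv2.findContours(m,cv2.RETR_EXTERNAL,cv2.CHAIN_APPROX_NONE)
    return sorted([k for k in c if cv2.contourArea(k)>amin],key=lambda k:k[:,0,0].mean())
E
python3 - <<'E'
from m import *
d=np.load('top0.npy',allow_pickle=True).item(); ms=masks(d)
for n,z,a in [('green',138,500),('blue',159,60),('orange',287,20),('yellow',205,30)]:
    for k in blobs(ms[n],a):
        w=np.array([ray(d,u,v,z)[:2] for u,v in k[:,0]],np.float32)
        r=cv2.minAreaRect(w); print(n,k[:,0].mean(0).round(),cv2.contourArea(k),np.round(r[0],1),np.round(r[1],1),round(r[2],1))
im=cv2.imread('pics/top0.png'); cv2.imwrite('pics/topcrop.png',cv2.resize(im[120:280,170:470],None,fx=2.66,fy=2.66,interpolation=cv2.INTER_CUBIC))
im=cv2.imread('pics/side0.png'); cv2.imwrite('pics/sidecrop.png',cv2.resize(im[90:250,220:460],None,fx=3.3,fy=3.3,interpolation=cv2.INTER_CUBIC))
E
```

```text
green [211. 193.] 2534.5 [490.3 290.5] [197.9 110.3] 3.7
blue [310. 189.] 87.5 [549.4  19.1] [29.6 32.7] 39.0
blue [361. 225.] 1595.0 [ 479.5 -139. ] [110.4 192.6] 87.1
blue [422. 231.] 1678.5 [ 494.4 -308.6] [110.9 192.8] 86.1
yellow [278. 198.] 124.0 [505.3 101.9] [75.7 60.2] 85.2
yellow [307. 210.] 70.0 [480.    8.2] [77.8 35.1] 74.2
yellow [365. 206.] 778.0 [ 519.2 -139.5] [77.2 86.1] 86.6
yellow [425. 212.] 477.5 [ 533.3 -306.4] [87.9 87.6] 86.0
```

View pics/topcrop.png

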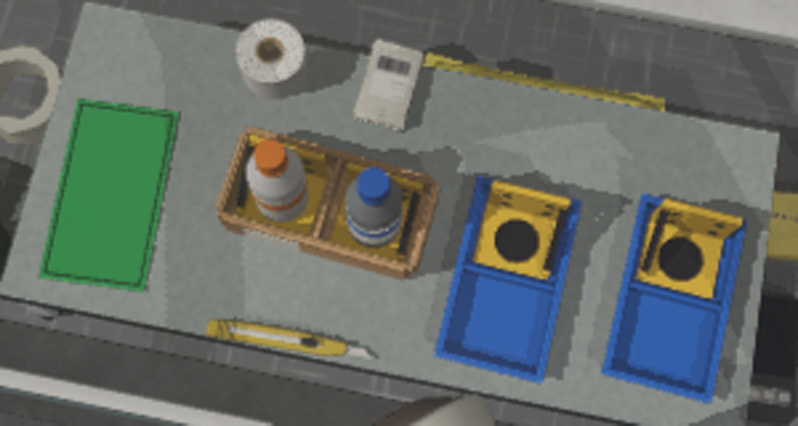

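View pics/sidecrop.png

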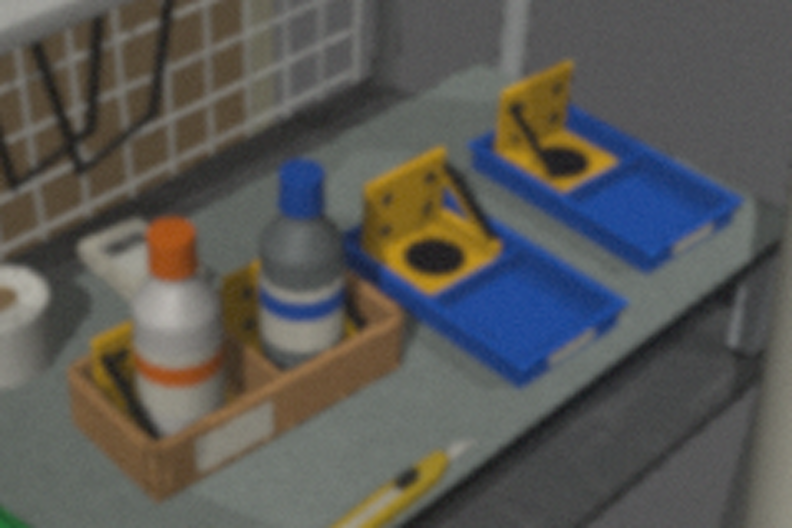

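Tray_right (brace at -y) is the one at y≈-139, and tray_left is at y≈-308. The orange cell holds the left-hand bracket and the blue cell the right-hand one. I'll raise the arm, turn the tool so that its y points along -x, and go over the carton for a wrist view.

```bash
python3 -m pendant '[[0,0,-0.02,0,0,-4,0.085],[0,0,-0.03,0,0,-8,0.085],[0,0,-0.03,0,0,-8,0.085],[0,0,-0.03,0,0,-8,0.085],[0,0,-0.03,0,0,-8,0.085],[0,0,-0.02,0,0,-8,0.085],[0,0,-0.01,0,0,-8,0.085],[0,0,0,0,0,-7,0.085],[0,0,0,0,0,-4.2,0.085],[0,0,0,0,0,0,0.085]]'
python3 -m pendant '[[-0.02,-0.006,0,0,0,0,0.085],[-0.04,-0.015,0,0,0,0,0.085],[-0.045,-0.016,0,0,0,0,0.085],[-0.045,-0.016,0,0,0,0,0.085],[-0.045,-0.016,0,0,0,0,0.085],[-0.045,-0.016,0,0,0,0,0.085],[-0.045,-0.016,0,0,0,0,0.085],[-0.045,-0.016,0,0,0,0,0.085],[-0.045,-0.016,0,0,0,0,0.085],[-0.04,-0.016,0,0,0,0,0.085],[-0.02,-0.006,0,0,0,0,0.085],[0,0,0,0,0,0,0.085]]'
python3 - <<'E'
from h import *
d=shot('wrist','w1.png'); np.save('w1.npy',d,allow_pickle=True)
s=arm.read_state();print(s['clock'],s['position'],s['joints'].round(2),R.from_quat(s['ee_rot']).as_matrix().round(3).tolist(),d['xyz'])
E
```

```text
clock: 1.15
position: [281.8, -557.7, 425.9]
ee_rot: [-0.707, 0.707, 0.0, 0.0]
contact_force: [0.6, -0.2, -0.1]
gripper_width: 84.8
grasp_force: 0.0
clock: 2.35
position: [437.3, -120.7, 426.0]
ee_rot: [0.708, -0.706, -0.0, 0.0]
contact_force: [-0.3, -0.3, 0.7]
gripper_width: 85.2
grasp_force: 0.0
2.4 [ 436.95140961 -121.84592767  426.10332676] [ 0.09  0.01 -0.06 -0.   -1.51 -0.09] [[0.002, -1.0, -0.001], [-1.0, -0.002, -0.0], [0.0, 0.001, -1.0]] [ 438.24512558 -190.50130753  543.8886387 ]
```

View pics/w1.png

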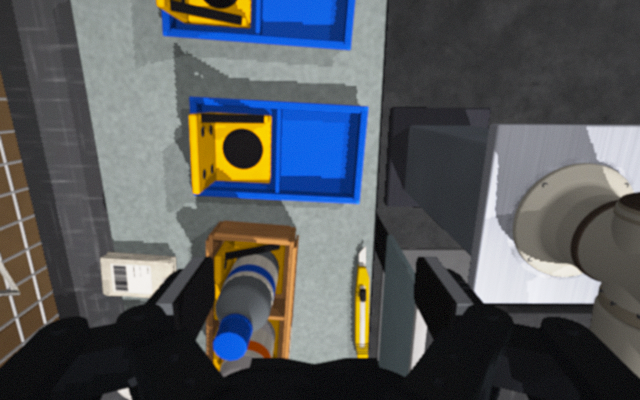

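The wrist view shows tray_right at about (278,150), the carton at (250,290) and the fingers at the lower edge. I'll shift so the camera looks at the whole carton.

```bash
python3 -m pendant '[[-0.02,-0.006,0,0,0,0,0.085],[-0.04,-0.01,0,0,0,0,0.085],[-0.045,-0.01,0,0,0,0,0.085],[-0.045,-0.01,0,0,0,0,0.085],[-0.045,-0.01,0,0,0,0,0.085],[-0.045,-0.01,0,0,0,0,0.085],[-0.02,-0.004,0,0,0,0,0.085],[0,0,0,0,0,0,0.085],[0,0,0,0,0,0,0.085]]'
python3 - <<'E'
from m import *
d=shot('wrist','w2.png'); np.save('w2.npy',d,allow_pickle=True)
s=arm.read_state();print(s['clock'],s['position'],d['xyz'])
for f in ('w1','w2'):
    d=np.load(f+'.npy',allow_pickle=True).item(); ms=masks(d)
    for n,z,a in [('green',138,500),('blue',159,60),('orange',298,20),('yellow',210,30)]:
      for k in blobs(ms[n],a):
        w=np.array([ray(d,u,v,z)[:2] for u,v in k[:,0]],np.float32)
        r=cv2.minAreaRect(w); print(f,n,k[:,0].mean(0).round(),cv2.contourArea(k),np.round(r[0],1),np.round(r[1],1),round(r[2],1))
E
```

```text
clock: 3.3
position: [496.9, 136.3, 426.1]
ee_rot: [-0.707, 0.708, -0.0, -0.001]
contact_force: [-0.4, -0.2, 0.4]
gripper_width: 84.5
grasp_force: 0.0
3.35 [496.83682271 135.80214151 426.36036684] [497.62856658  66.58626482 544.00826462]
w1 blue [232. 336.] 1212.5 [545.9 110.2] [74.4 45.1] 67.3
w1 blue [254. 273.] 187.0 [512.   16.3] [22.8 58.7] 68.9
w1 blue [258.  25.] 5725.5 [ 496.2 -267.3] [196.5  45.5] 0.2
w1 blue [276. 147.] 10798.5 [ 479.5 -136.7] [112.2 194.7] 87.1
w1 yellow [209.  13.] 977.5 [ 535.7 -266.5] [82.6 20.6] 0.2
w1 yellow [216. 362.] 72.0 [552.6 105.2] [22.6  9.5] 85.4
w1 yellow [228. 263.] 554.5 [534.6 -19.8] [91.1 32.7] 53.2
w1 yellow [228. 149.] 4888.0 [ 521.2 -140.4] [78.1 80. ] 88.5
w1 yellow [275. 337.] 102.5 [483.8  71.7] [10.3 49.2] 0.1
w1 yellow [280. 268.] 227.0 [476.9 -16. ] [56.7 12.8] 88.7
w1 yellow [362. 313.] 1115.5 [383.1  39. ] [ 16.1 120.2] 2.1
w2 green [321. 278.] 10952.5 [489.4 292.7] [199.  111.6] 3.7
w2 blue [295.  20.] 1749.0 [517.4 -12.4] [42.7 46.1] 89.9
w2 orange [286. 166.] 1140.0 [518.7 111.2] [28.7 28. ] 62.4
w2 yellow [257. 148.] 623.0 [553.3 109.3] [79.7 10.3] 85.3
w2 yellow [261.  39.] 571.5 [543.4  13. ] [67.5 11.5] 85.8
w2 yellow [299. 120.] 775.5 [514.2  86.1] [29.3 54. ] 83.4
w2 yellow [305.  75.] 895.0 [509.2  35.2] [35.9 53.5] 86.0
w2 yellow [423. 118.] 1861.5 [393.   81.8] [ 16.2 120.3] 1.7
```

View pics/w2.png

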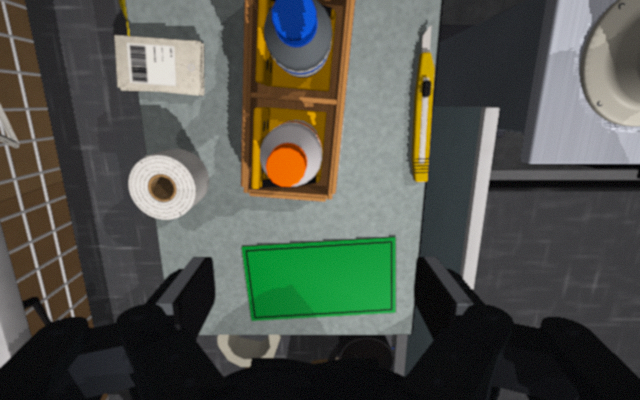

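The orange cap is at (286,166), which gives (519,111) with a diameter of 28.7 against 30 mm, as expected. The mat is at (489.4,292.7), yaw 3.7°. The left bracket's plate is at (553,109), yaw about -4.7°. Now I grasp the orange cap.

```bash
python3 -m pendant '[[0.008,-0.008,0,0,0,0,0.06],[0.01,-0.008,0.01,0,0,0,0.06],[0.0066,-0.0059,0.02,0,0,0,0.06],[0,0,0.025,0,0,0,0.06],[0,0,0.025,0,0,0,0.06],[0,0,0.02,0,0,0,0.06],[0,0,0.015,0,0,0,0.06],[0,0,0.01,0,0,0,0.06],[0,0,0.005,0,0,0,0.06],[0,0,0.003,0,0,0,0.06],[0,0,0,0,0,0,0.06]]'
python3 -m pendant '[[0,0,0,0,0,0,0.04],[0,0,0,0,0,0,0.034],[0,0,0,0,0,0,0.028],[0,0,0,0,0,0,0.02],[0,0,0,0,0,0,0.02],[0,0,0,0,0,0,0.02],[0,0,0,0,0,0,0.02]]'
python3 -c "
from h import *
d=shot('wrist','w3.png');s=shot('side','s3.png')
a=cv2.imread('pics/w3.png');b=cv2.imread('pics/s3.png');cv2.imwrite('pics/c3.png',np.hstack([a[60:,120:520],b[60:300,200:400].repeat(1,0) if 0 else cv2.resize(b[90:260,220:420],(400,340))]))"
```

```text
clock: 4.45
position: [518.9, 112.3, 293.4]
ee_rot: [-0.707, 0.707, -0.0, 0.0]
contact_force: [-0.4, 0.2, -0.2]
gripper_width: 60.6
grasp_force: 0.0
clock: 5.15
position: [518.9, 112.7, 294.1]
ee_rot: [0.707, -0.707, 0.0, -0.0]
contact_force: [-2.0, -0.4, 6.0]
gripper_width: 28.3
grasp_force: 59.1
```

View pics/c3.png

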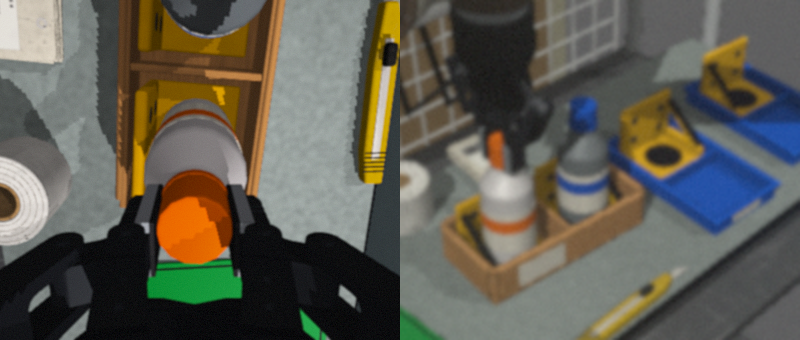

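The cap is held (28 mm wide, 59 N). I lift it and carry it to the far spot of the mat at (537,296).

```bash
python3 -m pendant '[[0,0,-0.003,0,0,0,0.02],[0,0,-0.007,0,0,0,0.02],[0,0,-0.012,0,0,0,0.02],[0,0,-0.018,0,0,0,0.02],[0,0,-0.02,0,0,0,0.02],[0,0,-0.018,0,0,0,0.02],[0,0,-0.013,0,0,0,0.02],[0,0,-0.007,0,0,0,0.02],[0,0,-0.002,0,0,0,0.02],[0,0,0,0,0,0,0.02]]'
python3 -m pendant '[[-0.005,-0.001,0,0,0,0,0.02],[-0.012,-0.001,0,0,0,0,0.02],[-0.02,-0.002,0,0,0,0,0.02],[-0.025,-0.003,0,0,0,0,0.02],[-0.025,-0.003,0,0,0,0,0.02],[-0.025,-0.003,0,0,0,0,0.02],[-0.025,-0.003,0,0,0,0,0.02],[-0.02,-0.002,0,0,0,0,0.02],[-0.015,-0.0005,0,0,0,0,0.02],[-0.008,0,0,0,0,0,0.02],[-0.003,0,0,0,0,0,0.02],[0,0,0,0,0,0,0.02]]'
python3 -m pendant '[[0,0,0.01,0,0,0,0.02],[0,0,0.02,0,0,0,0.02],[0,0,0.02,0,0,0,0.02],[0,0,0.02,0,0,0,0.02],[0,0,0.012,0,0,0,0.02],[0,0,0.008,0,0,0,0.02],[0,0,0.005,0,0,0,0.02],[0,0,0.003,0,0,0,0.02],[0,0,0.002,0,0,0,0.02],[0,0,0,0,0,0,0.02]]'
python3 -c "
from h import *
s=shot('side','s4.png')
b=cv2.imread('pics/s4.png');cv2.imwrite('pics/c4.png',cv2.resize(b[70:330,120:460],None,fx=2,fy=2))"
```

```text
clock: 6.25
position: [518.6, 112.6, 393.1]
ee_rot: [0.707, -0.707, -0.0, 0.0]
contact_force: [-0.5, 1.0, -2.8]
gripper_width: 28.3
grasp_force: 59.4
clock: 7.45
position: [537.1, 295.5, 393.4]
ee_rot: [0.707, -0.707, 0.0, 0.0]
contact_force: [0.3, 0.1, -2.3]
gripper_width: 28.7
grasp_force: 59.4
clock: 8.45
position: [537.3, 295.7, 293.6]
ee_rot: [0.707, -0.707, 0.0, -0.0]
contact_force: [0.3, 0.3, -3.2]
gripper_width: 28.3
grasp_force: 59.4
```

View pics/c4.png

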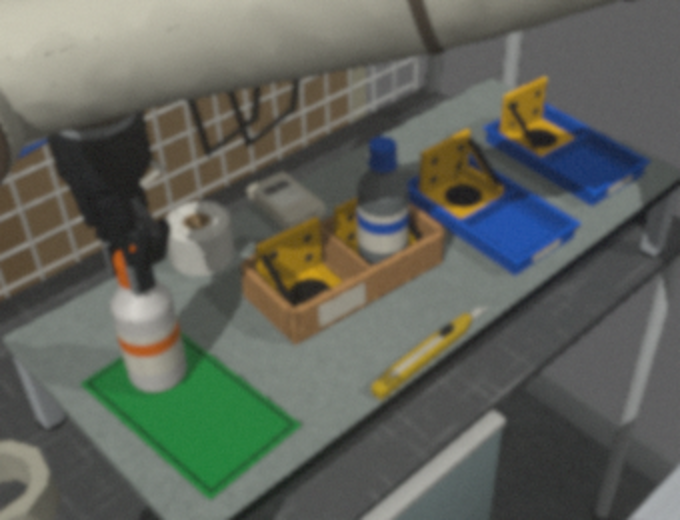

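The bottle is held upright, its base at (157,385) in this crop, over the far half of the mat. Now I lower the last few millimetres.

```bash
python3 -m pendant '[[0,0,0.003,0,0,0,0.02],[0,0,0.002,0,0,0,0.02],[0,0,0.001,0,0,0,0.02],[0,0,0,0,0,0,0.02],[0,0,0,0,0,0,0.02]]'
python3 -m pendant '[[0,0,0.001,0,0,0,0.02],[0,0,0,0,0,0,0.02],[0,0,0,0,0,0,0.02]]'
python3 -m pendant '[[0,0,0.001,0,0,0,0.02],[0,0,0,0,0,0,0.02],[0,0,0,0,0,0,0.02]]'
```

```text
clock: 9.0
position: [537.2, 295.6, 287.3]
ee_rot: [0.707, -0.707, 0.0, -0.0]
contact_force: [-0.5, 1.2, -1.3]
gripper_width: 28.5
grasp_force: 59.4
clock: 9.3
position: [537.2, 295.6, 286.3]
ee_rot: [0.707, -0.707, -0.0, 0.0]
contact_force: [0.4, -0.6, -2.7]
gripper_width: 28.5
grasp_force: 59.5
clock: 9.6
position: [537.3, 295.6, 286.2]
ee_rot: [0.707, -0.707, 0.0, -0.0]
contact_force: [-2.2, -0.5, 2.7]
gripper_width: 28.4
grasp_force: 60.0
```

```bash
python3 -m pendant '[[0,0,0,0,0,0,0.032],[0,0,0,0,0,0,0.038],[0,0,0,0,0,0,0.05],[0,0,0,0,0,0,0.06],[0,0,0,0,0,0,0.06],[0,0,-0.005,0,0,0,0.06],[0,0,-0.015,0,0,0,0.06],[0,0,-0.03,0,0,0,0.06],[0,0,-0.035,0,0,0,0.06],[0,0,-0.035,0,0,0,0.06],[0,0,-0.02,0,0,0,0.06]]'
python3 -m pendant '[[0.02,0.005,0,0,0,0,0.06],[0.04,0.006,0,0,0,0,0.06],[0.045,0.008,0,0,0,0,0.06],[0.045,0.008,0,0,0,0,0.06],[0.036,0.006,0,0,0,0,0.06],[0.02,0.004,0,0,0,0,0.06],[0,0,0,0,0,0,0.06],[0,0,0,0,0,0,0.06]]'
python3 - <<'E'
from m import *
d=shot('wrist','w5.png'); np.save('w5.npy',d,allow_pickle=True)
s=arm.read_state();print(s['clock'],s['position'],d['xyz'])
ms=masks(d); hsv=cv2.cvtColor(d['image'],cv2.COLOR_RGB2HSV)
ms['brown']=cv2.inRange(hsv,(8,90,60),(18,200,230))
for n,z,a in [('blue',298,60),('yellow',210,100),('brown',183,300)]:
  for k in blobs(ms[n],a):
    w=np.array([ray(d,u,v,z)[:2] for u,v in k[:,0]],np.float32)
    r=cv2.minAreaRect(w); print(n,k[:,0].mean(0).round(),cv2.contourArea(k),np.round(r[0],1),np.round(r[1],1),round(r[2],1))
t=shot('top'); m=masks(t)['orange']
E
```

```text
clock: 10.7
position: [537.7, 295.5, 429.5]
ee_rot: [0.707, -0.707, 0.001, -0.003]
contact_force: [-0.0, 0.3, 0.3]
gripper_width: 60.2
grasp_force: 0.0
clock: 11.5
position: [500.2, 89.4, 425.9]
ee_rot: [-0.707, 0.707, -0.0, 0.001]
contact_force: [-0.3, -0.7, -0.8]
gripper_width: 60.2
grasp_force: 0.0
11.55 [500.36304125  90.01546904 425.51382345] [500.75369012  19.59563324 543.73484909]
blue [300.  90.] 1469.0 [510.8  11.3] [28.8 29. ] 89.9
blue [376.   1.] 301.5 [461.8 -42.5] [ 2.9 69.6] 89.9
yellow [132.  41.] 168.0 [665.9 -33.5] [ 4.6 66.9] 0.8
yellow [285. 104.] 1264.5 [516.    9.2] [79.4 67.8] 87.5
yellow [290. 190.] 4448.5 [524.3 107.3] [88.4 68.3] 85.3
yellow [333.  70.] 118.0 [481.8  -9. ] [13.2 21.4] 32.1
yellow [423. 158.] 1741.0 [393.6  74.4] [ 16.6 120.5] 1.7
brown [ 7. 49.] 364.0 [802.3 -31.8] [27.2 15.7] 81.0
brown [  9. 193.] 499.0 [838.1 114.8] [38.7 21.6] 89.9
brown [10. 85.] 626.5 [8.084e+02 8.000e-01] [29.7 24.7] 88.9
brown [ 17. 226.] 479.5 [838.  154.6] [38.6 21.4] 89.9
brown [ 17. 119.] 678.0 [808.5  37.1] [33.3 24.4] 90.0
brown [21. 17.] 553.0 [781.3 -59.4] [1
[... 353 characters left out ...]
.] 319.0 [837.7 262.4] [36.5 21.6] 89.9
brown [ 40. 217.] 488.5 [808.8 143.2] [23.5 36.7] 0.2
brown [ 43. 119.] 446.5 [781.1  35.1] [29.3 18.1] 89.2
brown [ 47. 246.] 419.5 [808.8 178.5] [22.9 38.6] 0.2
brown [ 50. 150.] 383.0 [781.2  67.5] [27.7 18.4] 89.5
brown [ 53. 272.] 358.5 [808.9 211.7] [38.2 22.5] 89.2
brown [ 56. 179.] 390.5 [781.5  99.5] [18.5 31.9] 1.2
brown [ 59. 298.] 383.5 [808.8 246.6] [45.5 21.9] 89.2
brown [ 62. 208.] 351.0 [781.4 132. ] [32.7 18.6] 89.9
brown [ 66. 325.] 309.0 [809.5 283.2] [45.2 20.4] 43.5
brown [ 68. 235.] 315.0 [781.5 164.3] [34.4 18.7] 89.5
brown [170. 228.] 461.5 [664.1 155.1] [27.7 28.8] 90.0
brown [298. 133.] 19885.5 [518.7  61.4] [213.9 104.5] 85.3
```

View pics/w5.png

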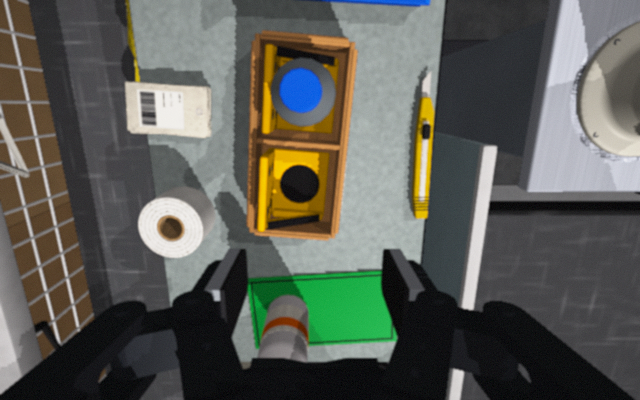

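The carton is at (518.7,61.4), yaw -4.7°, and its measured size agrees with the given one. The blue cap is at (300,90) px, which gives (510.8,11.3), and the orange bottle stands on the mat. Next I grasp the blue cap.

```bash
python3 -m pendant '[[0.015,-0.003,0,0,0,0,0.06],[0.025,-0.004,0,0,0,0,0.06],[0.025,-0.0035,0.01,0,0,0,0.06],[0.0134,0,0.02,0,0,0,0.06],[0,0,0.025,0,0,0,0.06],[0,0,0.025,0,0,0,0.06],[0,0,0.02,0,0,0,0.06],[0,0,0.015,0,0,0,0.06],[0,0,0.01,0,0,0,0.06],[0,0,0.005,0,0,0,0.06],[0,0,0.002,0,0,0,0.06],[0,0,0,0,0,0,0.06]]'
python3 -m pendant '[[0,0,0,0,0,0,0.04],[0,0,0,0,0,0,0.034],[0,0,0,0,0,0,0.028],[0,0,0,0,0,0,0.02],[0,0,0,0,0,0,0.02],[0,0,0,0,0,0,0.02],[0,0,0,0,0,0,0.02]]'
python3 -m pendant '[[0,0,-0.003,0,0,0,0.02],[0,0,-0.007,0,0,0,0.02],[0,0,-0.012,0,0,0,0.02],[0,0,-0.018,0,0,0,0.02],[0,0,-0.02,0,0,0,0.02],[0,0,-0.018,0,0,0,0.02],[0,0,-0.013,0,0,0,0.02],[0,0,-0.007,0,0,0,0.02],[0,0,-0.002,0,0,0,0.02],[0,0,0,0,0,0,0.02]]'
```

```text
clock: 12.8
position: [511.1, 11.4, 293.6]
ee_rot: [0.707, -0.707, 0.0, -0.0]
contact_force: [0.5, -0.6, -1.1]
gripper_width: 60.1
grasp_force: 0.0
clock: 13.5
position: [510.9, 11.1, 294.1]
ee_rot: [0.707, -0.707, 0.0, -0.0]
contact_force: [-1.2, -0.3, 5.8]
gripper_width: 28.3
grasp_force: 59.1
clock: 14.5
position: [510.6, 11.3, 393.1]
ee_rot: [0.707, -0.707, -0.0, 0.0]
contact_force: [0.0, 0.5, -3.7]
gripper_width: 28.5
grasp_force: 59.4
```

```bash
python3 -m pendant '[[-0.005,0.001,0,0,0,0,0.02],[-0.012,0.003,0,0,0,0,0.02],[-0.02,0.005,0,0,0,0,0.02],[-0.028,0.007,0,0,0,0,0.02],[-0.035,0.009,0,0,0,0,0.02],[-0.037,0.0094,0,0,0,0,0.02],[-0.037,0.009,0,0,0,0,0.02],[-0.035,0.009,0,0,0,0,0.02],[-0.028,0.007,0,0,0,0,0.02],[-0.02,0.005,0,0,0,0,0.02],[-0.0133,0.003,0,0,0,0,0.02],[-0.008,0.002,0,0,0,0,0.02]]'
python3 -m pendant '[[0,0,0,0,0,0,0.02],[0,0,0.01,0,0,0,0.02],[0,0,0.02,0,0,0,0.02],[0,0,0.02,0,0,0,0.02],[0,0,0.02,0,0,0,0.02],[0,0,0.012,0,0,0,0.02],[0,0,0.008,0,0,0,0.02],[0,0,0.007,0,0,0,0.02],[0,0,0.005,0,0,0,0.02],[0,0,0.003,0,0,0,0.02],[0,0,0.001,0,0,0,0.02],[0,0,0,0,0,0,0.02]]'
python3 -m pendant '[[0,0,0.001,0,0,0,0.02],[0,0,0,0,0,0,0.02],[0,0,0,0,0,0,0.02]]'
python3 -m pendant '[[0,0,0.001,0,0,0,0.02],[0,0,0,0,0,0,0.02],[0,0,0,0,0,0,0.02]]'
```

```text
clock: 15.7
position: [440.6, 290.8, 392.8]
ee_rot: [0.708, -0.707, -0.0, 0.0]
contact_force: [-0.2, 0.3, -2.3]
gripper_width: 28.2
grasp_force: 59.4
clock: 16.9
position: [441.4, 289.6, 287.6]
ee_rot: [0.707, -0.707, 0.0, -0.0]
contact_force: [-0.3, 0.3, -1.6]
gripper_width: 28.2
grasp_force: 59.4
clock: 17.2
position: [441.3, 289.5, 286.5]
ee_rot: [0.707, -0.707, 0.0, -0.0]
contact_force: [0.2, 0.3, -2.1]
gripper_width: 28.5
grasp_force: 59.4
clock: 17.5
position: [441.5, 289.6, 286.2]
ee_rot: [0.707, -0.707, 0.0, -0.001]
contact_force: [-2.1, -1.0, 2.2]
gripper_width: 28.5
grasp_force: 60.0
```

```bash
python3 -m pendant '[[0,0,0,0,0,0,0.032],[0,0,0,0,0,0,0.038],[0,0,0,0,0,0,0.05],[0,0,0,0,0,0,0.06],[0,0,0,0,0,0,0.06],[0,0,-0.005,0,0,0,0.06],[0,0,-0.015,0,0,0,0.06],[0,0,-0.03,0,0,0,0.06],[0,0,-0.035,0,0,0,0.06],[0,0,-0.035,0,0,0,0.06],[0,0,-0.02,0,0,0,0.06]]'
python3 -m pendant '[[0.02,-0.005,0,0,0,0,0.06],[0.04,-0.01,0,0,0,0,0.06],[0.045,-0.015,0,0,0,0,0.06],[0.045,-0.015,0,0,0,0,0.06],[0.03,-0.01,0,0,0,0,0.06],[0.02,-0.005,0,0,0,0,0.06],[0,0,0,0,0,0,0.06],[0,0,0,0,0,0,0.06]]'
python3 - <<'E'
from m import *
d=shot('wrist','w6.png'); np.save('w6.npy',d,allow_pickle=True)
s=arm.read_state();print(s['clock'],s['position'],s['ee_rot'],d['xyz'])
ms=masks(d)
for n,z,a in [('yellow',210,100)]:
  for k in blobs(ms[n],a):
    w=np.array([ray(d,u,v,z)[:2] for u,v in k[:,0]],np.float32)
    r=cv2.minAreaRect(w); print(n,k[:,0].mean(0).round(),cv2.contourArea(k),np.round(r[0],1),np.round(r[1],1),round(r[2],1))
im=cv2.imread('pics/w6.png');cv2.imwrite('pics/c6.png',cv2.resize(im[20:250,200:400],None,fx=2.6,fy=2.6))
E
```

```text
clock: 18.6
position: [441.8, 289.6, 429.2]
ee_rot: [0.707, -0.707, 0.0, -0.003]
contact_force: [0.4, -0.2, -0.2]
gripper_width: 59.7
grasp_force: 0.0
clock: 19.4
position: [501.3, 89.3, 425.5]
ee_rot: [-0.707, 0.707, 0.0, 0.0]
contact_force: [0.6, -0.0, 0.1]
gripper_width: 59.8
grasp_force: 0.0
19.45 [501.22205317  89.84289138 425.50385301] [ 7.07180294e-01 -7.07033227e-01 -2.75202560e-05 -2.15906872e-04] [501.91058933  19.495007   543.46410124]
yellow [132.  41.] 196.5 [666.3 -33.7] [ 4.9 66.8] 0.8
yellow [291. 188.] 4509.5 [524.4 107.2] [87.9 68.1] 85.5
yellow [298.  91.] 5171.0 [515.5  10.2] [79.6 68.1] 85.3
yellow [424. 158.] 1754.0 [393.8  74.6] [ 16.8 119.5] 1.7
```

View pics/c6.png

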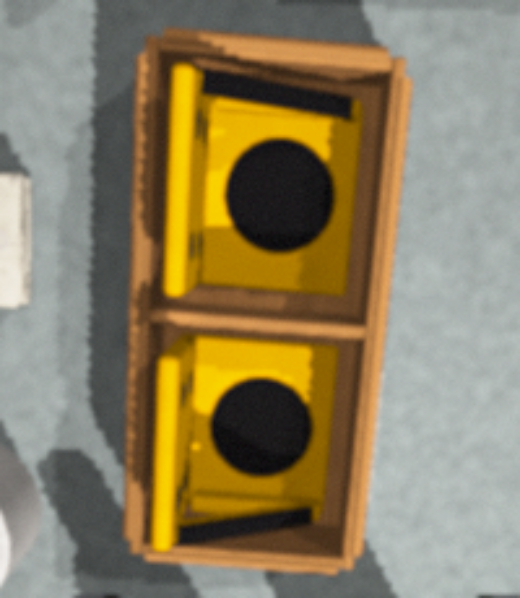

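The crop shows both plate tops as bright strips on the far side: right bracket (182,180), left bracket (167,450) in crop px. The braces sit at the outer ends, as expected. Next I measure the strips.

Run:
```python
from m import *
d=np.load('w6.npy',allow_pickle=True).item()
for nm,pts in dict(right=[(175,62),(198,66),(167,293),(187,296)],left=[(159,353),(180,352),(153,548),(175,548)]).items():
    w=np.array([ray(d,200+x/2.6,20+y/2.6,210)[:2] for x,y in pts]); print(nm,w.mean(0).round(1),np.linalg.norm(w[0]-w[1]).round(1),np.linalg.norm(w[0]-w[2]).round(1))
    e=(w[0]+w[1]-w[2]-w[3]); print(np.degrees(np.arctan2(e[1],e[0])).round(1)+90)
hsv=cv2.cvtColor(d['image'],cv2.COLOR_RGB2HSV)
for V in (200,215,225):
  for k in blobs(cv2.inRange(hsv,(20,150,V),(28,255,255)),100):
    w=np.array([ray(d,u,v,210)[:2] for u,v in k[:,0]],np.float32); r=cv2.minAreaRect(w); print(V,np.round(r[0],1),np.round(r[1],1),round(r[2],1))
# trays
for f in ('w1','w6'):
  d=np.load(f+'.npy',allow_pickle=True).item()
  for k in blobs(masks(d)['blue'],4000):
    w=np.array([ray(d,u,v,159)[:2] for u,v in k[:,0]],np.float32); r=cv2.minAreaRect(w); print(f,np.round(r[0],1),np.round(r[1],1),round(r[2],1))
```

```text
right [543.5   8.2] 8.0 79.0
-4.599999999999994
left [553.  108.7] 8.0 79.1
-4.0
200 [553.7 110. ] [77.5  7.6] 85.3
200 [544.5   8.3] [78.6  7.4] 85.3
200 [519.6  79.7] [29.3 44.1] 85.2
200 [513.4   3.6] [43.5 43. ] 83.3
200 [398.1  80.4] [ 3.8 60.3] 1.6
200 [393.8  28.4] [11.5 26.8] 0.6
200 [388.2  77.1] [ 3.2 66.9] 2.1
215 [553.8 110. ] [77.5  7.1] 85.4
215 [544.6   8.5] [77.8  6.9] 85.1
215 [519.9  79.7] [28.6 43.5] 85.5
215 [513.2   3.3] [42.5 42.5] 83.3
215 [397.9  82.8] [ 3.4 53.5] 1.6
215 [393.9  28. ] [ 9.5 24.6] 5.5
225 [553.8 110. ] [77.3  6.6] 85.2
225 [544.6   8.6] [77.8  6.5] 85.0
225 [520.3  78.2] [27. 44.] 89.9
225 [513.6   3.7] [42.3 41.5] 82.3
225 [393.3  27.8] [21.8  9.7] 87.2
w1 [ 496.2 -267.3] [196.5  45.5] 0.2
w1 [ 479.5 -136.7] [112.2 194.7] 87.1
```

```bash
python3 -m pendant '[[0.02,0.002,0,0,0,0,0.04],[0.04,0.003,0,0,0,0,0.04],[0.04,0.005,0,0,0,0,0.04],[0.04,0.005,0,0,0,0,0.04],[0.04,0.005,0,0,0,0,0.04],[0.04,0,0,0,0,0,0.04],[0.02,0,0,0,0,0,0.04],[0,0,0,0,0,0,0.04],[0,0,0,0,0,0,0.04]]'
python3 - <<'E'
from m import *
d=shot('wrist','w7.png'); np.save('w7.npy',d,allow_pickle=True)
s=arm.read_state();print(s['clock'],s['position'],d['xyz'])
hsv=cv2.cvtColor(d['image'],cv2.COLOR_RGB2HSV)
for k in blobs(masks(d)['blue'],4000):
    w=np.array([ray(d,u,v,159)[:2] for u,v in k[:,0]],np.float32); r=cv2.minAreaRect(w); print(np.round(r[0],1),np.round(r[1],1),round(r[2],1))
for k in blobs(cv2.inRange(hsv,(20,150,215),(28,255,255)),100):
    w=np.array([ray(d,u,v,209)[:2] for u,v in k[:,0]],np.float32); r=cv2.minAreaRect(w); print('plate',np.round(r[0],1),np.round(r[1],1),round(r[2],1))
E
```

```text
clock: 20.35
position: [481.5, -149.8, 425.2]
ee_rot: [0.707, -0.707, -0.0, -0.0]
contact_force: [-0.0, 1.0, 0.7]
gripper_width: 40.0
grasp_force: 0.0
20.4 [ 481.54625155 -149.41846767  425.32277318] [ 482.27397469 -219.58359642  543.11455243]
[ 479.8 -136.5] [112.1 195. ] 87.2
[ 495.7 -287.9] [ 75.1 194.9] 86.3
plate [ 573. -289.] [34.9  7. ] 85.4
plate [ 547.6 -283. ] [12.3 16.3] 85.3
plate [ 556.7 -140.3] [78.   7.1] 86.7
plate [ 515.5 -152.4] [62.  53.9] 87.2
plate [ 507.6 -284.1] [44.9 12. ] 86.4
```

View pics/w7.png

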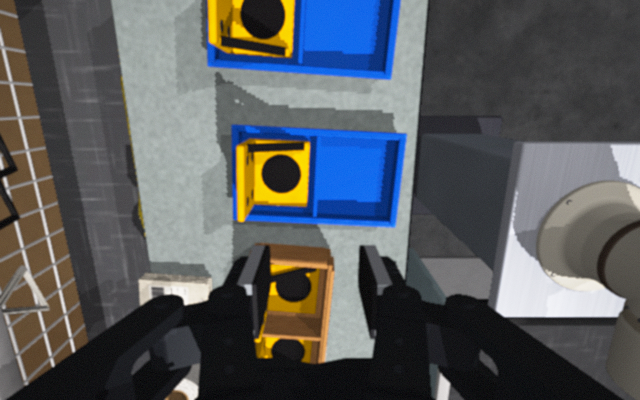

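Tray_right is at (479.8,-136.5), yaw -2.8°. Its fixed plate lies where it should, which confirms the frame. Now I go to the right bracket's plate at (544.3,8.4), yaw -4.7°.

```bash
python3 -m pendant '[[-0.015,-0.006,0,0,0,0,0.03],[-0.03,-0.012,0,0,0,0,0.03],[-0.035,-0.0138,0,0,0,0,0.03],[-0.035,-0.014,0,0,0,0,0.03],[-0.028,-0.011,0,0,0,0,0.03],[-0.015,-0.006,0,0,0,0,0.03],[0,0,0.01,0,0,4.7,0.03],[0,0,0.02,0,0,0,0.03],[0,0,0.03,0,0,0,0.03],[0,0,0.03,0,0,0,0.03],[0,0,0.03,0,0,0,0.03],[0,0,0.02,0,0,0,0.03]]'
python3 -m pendant '[[0,0,0.02,0,0,0,0.03],[0,0,0.012,0,0,0,0.03],[0,0,0,0,0,0,0.03],[0,0,0,0,0,0,0.03]]'
python3 - <<'E'
from m import *
s=arm.read_state();print(s['clock'],s['position'],R.from_quat(s['ee_rot']).as_matrix().round(3).tolist(),s['contact_force'])
d=shot('wrist','w8.png'); d2=shot('side','s8.png')
a=cv2.imread('pics/w8.png');b=cv2.imread('pics/s8.png');cv2.imwrite('pics/c8.png',np.hstack([a[60:,120:520],cv2.resize(b[90:260,220:420],(400,340))]))
E
```

```text
clock: 21.6
position: [543.0, 8.2, 283.2]
ee_rot: [-0.678, 0.735, 0.001, -0.001]
contact_force: [-0.1, 0.7, 0.6]
gripper_width: 29.9
grasp_force: 0.0
clock: 22.0
position: [544.6, 7.8, 254.2]
ee_rot: [-0.678, 0.735, -0.0, 0.0]
contact_force: [0.8, -0.2, 0.8]
gripper_width: 30.1
grasp_force: 0.0
22.0 [544.57951689   7.80031593 254.15390147] [[-0.081, -0.997, 0.001], [-0.997, 0.081, -0.0], [0.0, -0.001, -1.0]] [ 0.82247596 -0.24530397  0.80895545]
```

View pics/c8.png

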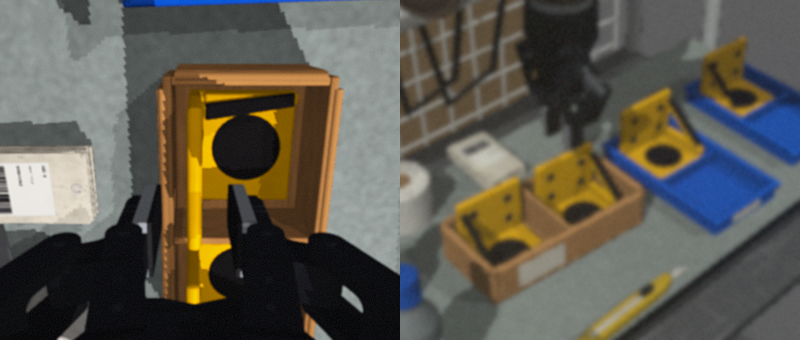

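The plate sits between the open pads and is aligned. I lower 41 mm and close.

```bash
python3 -m pendant '[[0,0,0.012,0,0,0,0.03],[0,0,0.012,0,0,0,0.03],[0,0,0.01,0,0,0,0.03],[0,0,0.005,0,0,0,0.03],[0,0,0.002,0,0,0,0.03],[0,0,0,0,0,0,0.03]]'
python3 -m pendant '[[0,0,0,0,0,0,0.02],[0,0,0,0,0,0,0.014],[0,0,0,0,0,0,0.01],[0,0,0,0,0,0,0.006],[0,0,0,0,0,0,0.002],[0,0,0,0,0,0,0.002],[0,0,0,0,0,0,0.002]]'
```

```text
clock: 22.7
position: [544.1, 7.5, 212.0]
ee_rot: [-0.678, 0.735, 0.0, -0.0]
contact_force: [0.6, -0.1, -0.0]
gripper_width: 30.0
grasp_force: 0.0
clock: 23.4
position: [544.4, 7.5, 212.8]
ee_rot: [-0.678, 0.735, -0.0, 0.0]
contact_force: [-0.1, 0.7, 3.7]
gripper_width: 6.8
grasp_force: 59.3
```

```bash
python3 -m pendant '[[0,0,-0.003,0,0,0,0.002],[0,0,-0.007,0,0,0,0.002],[0,0,-0.012,0,0,0,0.002],[0,0,-0.016,0,0,0,0.002],[0,0,-0.018,0,0,0,0.002],[0,0,-0.016,0,0,0,0.002],[0,0,-0.012,0,0,0,0.002],[0,0,-0.005,0,0,0,0.002],[0,0,-0.001,0,0,0,0.002],[0,0,0,0,0,0,0.002]]'
python3 -m pendant '[[0.005,0.002,0,0,0,0,0.002],[0.011,0.005,0,0,0,0,0.002],[0.018,0.008,0,0,0,0,0.002],[0.022,0.01,0,0,0,0,0.002],[0.024,0.011,0,0,0,0,0.002],[0.024,0.011,0,0,0,0,0.002],[0.02,0.009,0,0,0,0,0.002],[0.014,0.006,0,0,0,0,0.002],[0.008,0.003,0,0,0,0,0.002],[0.0041,0.0017,0,0,0,0,0.002],[0,0,0,0,0,-1.8,0.002],[0,0,0,0,0,0,0.002]]'
python3 - <<'E'
from m import *
d=shot('wrist','w9.png'); d2=shot('side','s9.png')
np.save('w9.npy',d,allow_pickle=True);s=arm.read_state();print(s['position'],R.from_quat(s['ee_rot']).as_matrix().round(3)[:2].tolist())
a=cv2.imread('pics/w9.png');b=cv2.imread('pics/s9.png');cv2.imwrite('pics/c9.png',np.hstack([a[60:,120:520],cv2.resize(b[60:230,280:480],(400,340))]))
E
```

```text
clock: 24.4
position: [543.8, 7.5, 301.8]
ee_rot: [-0.677, 0.736, 0.0, -0.0]
contact_force: [0.1, -0.1, -2.6]
gripper_width: 6.6
grasp_force: 58.8
clock: 25.6
position: [465.5, -136.5, 302.2]
ee_rot: [-0.689, 0.725, 0.0, 0.0]
contact_force: [0.2, -0.0, -1.3]
gripper_width: 6.7
grasp_force: 58.7
[ 465.58534481 -136.35919186  302.17432546] [[-0.051, -0.999, -0.0], [-0.999, 0.051, 0.0]]
```

View pics/c9.png

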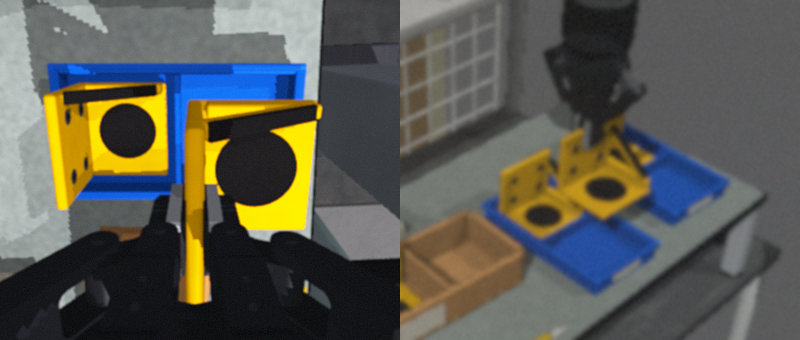

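The bracket hangs level over the near pocket of tray_right, brace on the same side as the fixed one. I lower it.

```bash
python3 -m pendant '[[0,0,0.008,0,0,0,0.002],[0,0,0.016,0,0,0,0.002],[0,0,0.018,0,0,0,0.002],[0,0,0.016,0,0,0,0.002],[0,0,0.012,0,0,0,0.002],[0,0,0.008,0,0,0,0.002],[0,0,0.005,0,0,0,0.002],[0,0,0.003,0,0,0,0.002],[0,0,0.001,0,0,0,0.002],[0,0,0,0,0,0,0.002]]'
python3 -m pendant '[[0,0,0.001,0,0,0,0.002],[0,0,0,0,0,0,0.002],[0,0,0.001,0,0,0,0.002],[0,0,0,0,0,0,0.002],[0,0,0,0,0,0,0.002]]'
python3 -m pendant '[[0,0,0.001,0,0,0,0.002],[0,0,0,0,0,0,0.002],[0,0,0,0,0,0,0.002]]'
```

```text
clock: 26.7
position: [465.6, -136.7, 215.6]
ee_rot: [-0.689, 0.725, -0.0, 0.0]
contact_force: [-0.4, 0.1, -1.8]
gripper_width: 6.7
grasp_force: 58.7
clock: 27.2
position: [465.3, -136.7, 213.3]
ee_rot: [-0.689, 0.725, -0.0, 0.0]
contact_force: [0.4, -0.0, -1.9]
gripper_width: 6.9
grasp_force: 58.7
clock: 27.5
position: [465.3, -136.6, 212.3]
ee_rot: [-0.689, 0.725, 0.0, -0.0]
contact_force: [0.2, -0.0, -1.5]
gripper_width: 6.7
grasp_force: 58.7
```

```bash
python3 -m pendant '[[0,0,0.0005,0,0,0,0.002],[0,0,0,0,0,0,0.002],[0,0,0,0,0,0,0.002]]'
python3 -m pendant '[[0,0,0.0005,0,0,0,0.002],[0,0,0,0,0,0,0.002],[0,0,0,0,0,0,0.002]]'
python3 -m pendant '[[0,0,0.0005,0,0,0,0.002],[0,0,0,0,0,0,0.002],[0,0,0,0,0,0,0.002]]'
```

```text
clock: 27.8
position: [465.4, -136.7, 211.8]
ee_rot: [-0.689, 0.725, -0.0, 0.0]
contact_force: [-0.2, 0.7, -2.6]
gripper_width: 6.9
grasp_force: 58.8
clock: 28.1
position: [465.4, -136.7, 211.8]
ee_rot: [-0.689, 0.725, -0.0, 0.0]
contact_force: [-0.7, 1.0, 3.2]
gripper_width: 7.1
grasp_force: 59.4
clock: 28.4
position: [465.5, -136.7, 211.8]
ee_rot: [-0.689, 0.725, -0.0, 0.0]
contact_force: [-2.4, 2.2, 6.2]
gripper_width: 6.6
grasp_force: 60.1
```

```bash
python3 -m pendant '[[0,0,-0.0005,0,0,0,0.01],[0,0,0,0,0,0,0.016],[0,0,0,0,0,0,0.03],[0,0,0,0,0,0,0.03],[0,0,-0.01,0,0,0,0.03],[0,0,-0.03,0,0,0,0.03],[0,0,-0.04,0,0,0,0.03],[0,0,-0.045,0,0,0,0.03],[0,0,-0.045,0,0,0,0.03],[0,0,-0.03,0,0,0,0.03],[0,0,-0.01,0,0,0,0.03],[0,0,0,0,0,0,0.03]]'
python3 -m pendant '[[0.02,-0.005,0,0,0,0,0.03],[0.035,-0.01,0,0,0,0,0.03],[0.03,-0.01,0,0,0,0,0.03],[0.018,-0.005,0,0,0,0,0.03],[0,0,0,0,0,0,0.03],[0,0,0,0,0,0,0.03]]'
cat >> m.py <<'E'
def rep(d,V=215):
    hsv=cv2.cvtColor(d['image'],cv2.COLOR_RGB2HSV)
    def pr(n,k,z):
        w=np.array([ray(d,u,v,z)[:2] for u,v in k[:,0]],np.float32); r=cv2.minAreaRect(w); print(n,k[:,0].min(0),k[:,0].max(0),np.round(r[0],1),np.round(r[1],1),round(r[2],1))
    ms=masks(d); ms['brown']=cv2.inRange(hsv,(8,90,60),(18,200,230))
    for k in blobs(ms['blue'],3000): pr('tray',k,159)
    for k in blobs(ms['blue'],600): pr('bcap',k,287)
    for k in blobs(ms['orange'],500): pr('ocap',k,287)
    for k in blobs(ms['brown'],4000): pr('carton',k,183)
    for k in blobs(ms['green'],2000): pr('mat',k,138)
    for k in blobs(cv2.inRange(hsv,(20,150,V),(28,255,255)),150): pr('plate',k,209.5)
E
python3 - <<'E'
from m import *
d=shot('wrist','w10.png'); np.save('w10.npy',d,allow_pickle=True)
s=arm.read_state();print(s['clock'],s['position'],d['xyz'],R.from_quat(s['ee_rot']).as_matrix().round(3)[:2].tolist())
rep(d)
E
```

```text
clock: 29.6
position: [465.6, -136.7, 423.1]
ee_rot: [-0.689, 0.725, -0.001, 0.001]
contact_force: [0.4, 0.8, -0.3]
gripper_width: 30.3
grasp_force: 0.0
clock: 30.2
position: [489.7, -241.0, 419.3]
ee_rot: [-0.689, 0.725, 0.002, -0.001]
contact_force: [-0.4, -0.0, 0.6]
gripper_width: 29.6
grasp_force: 0.0
30.25 [ 489.68647281 -240.58964237  420.03865431] [ 487.19150373 -310.79181089  537.18956115] [[-0.051, -0.999, -0.002], [-0.999, 0.051, 0.001]]
tray [213  50] [401 160] [ 494.8 -306.4] [111.7 195.3] 86.1
tray [244 206] [410 293] [ 479.8 -137.4] [114.5 194.9] 87.0
bcap [213  50] [401 160] [ 492.2 -307.9] [ 73.9 129.2] 86.1
bcap [244 206] [410 293] [ 482.3 -196.1] [ 75.7 128.9] 87.0
plate [216  62] [229 149] [ 571.1 -311.4] [77.9  7.8] 86.3
plate [240 114] [257 128] [ 548.7 -297.5] [12.8 16.1] 87.0
plate [238  69] [297 143] [ 528.9 -309.2] [66.  53.7] 86.2
plate [282 230] [317 274] [ 509.5 -160.7] [50.3 37.5] 87.2
plate [338 237] [347 302] [ 464.8 -137.3] [76.9  9.3] 86.4
plate [343 220] [370 230] [ 448.9 -188.1] [10.9 27.6] 87.0
plate [377 221] [393 272] [ 420.9 -162.2] [57.8 15.8] 86.2
```

The right bracket is in place, its plate at (464.8,-137.3) against a target of (465.8,-136). Tray_left is at (494.8,-306.4), yaw -3.9°. Next is the left bracket.

```bash
python3 -m pendant '[[-0.015,-0.002,0,0,0,0,0.03],[-0.03,-0.004,0,0,0,0,0.03],[-0.04,-0.005,0,0,0,0,0.03],[-0.045,-0.006,0,0,0,0,0.03],[-0.045,-0.006,0,0,0,0,0.03],[-0.045,-0.006,0,0,0,0,0.03],[-0.045,-0.006,0,0,0,0,0.03],[-0.04,-0.005,0,0,0,0,0.03],[-0.028,-0.004,0,0,0,0,0.03],[-0.015,-0.002,0,0,0,0,0.03],[-0.005,0,0,0,0,0,0.03],[0,0,0,0,0,1.75,0.03]]'
python3 -m pendant '[[0,0,0.01,0,0,0,0.03],[0,0,0.02,0,0,0,0.03],[0,0,0.03,0,0,0,0.03],[0,0,0.03,0,0,0,0.03],[0,0,0.03,0,0,0,0.03],[0,0,0.02,0,0,0,0.03],[0,0,0.01,0,0,0,0.03],[0,0,0,0,0,0,0.03],[0,0,0,0,0,0,0.03]]'
python3 - <<'E'
from m import *
d=shot('wrist','w11.png')
s=arm.read_state();print(s['clock'],s['position'],R.from_quat(s['ee_rot']).as_matrix().round(3)[:2].tolist())
rep(d)
E
```

```text
clock: 31.45
position: [553.4, 109.8, 421.4]
ee_rot: [-0.678, 0.735, 0.0, -0.0]
contact_force: [-0.0, -0.4, 0.2]
gripper_width: 30.5
grasp_force: 0.0
clock: 32.35
position: [554.4, 108.9, 272.3]
ee_rot: [-0.678, 0.735, -0.001, 0.001]
contact_force: [0.2, 0.3, 0.4]
gripper_width: 29.7
grasp_force: 0.0
32.4 [554.52690168 109.13279357 272.74833727] [[-0.081, -0.997, 0.003], [-0.997, 0.081, 0.001]]
carton [278   0] [469 293] [520.3  77.9] [179.5 104. ] 85.3
plate [312 151] [391 293] [534.8 107.8] [85.3 42.8] 85.2
```

```bash
python3 -m pendant '[[0,0.001,0.012,0,0,0,0.03],[0,0,0.015,0,0,0,0.03],[0,0,0.015,0,0,0,0.03],[0,0,0.01,0,0,0,0.03],[0,0,0.005,0,0,0,0.03],[0,0,0.002,0,0,0,0.03],[0,0,0,0,0,0,0.03]]'
python3 -m pendant '[[0,0,0,0,0,0,0.02],[0,0,0,0,0,0,0.014],[0,0,0,0,0,0,0.01],[0,0,0,0,0,0,0.006],[0,0,0,0,0,0,0.002],[0,0,0,0,0,0,0.002],[0,0,0,0,0,0,0.002]]'
```

```text
clock: 33.1
position: [553.1, 109.3, 212.5]
ee_rot: [-0.678, 0.735, -0.0, 0.0]
contact_force: [-0.5, 0.3, 0.6]
gripper_width: 29.9
grasp_force: 0.0
clock: 33.8
position: [553.4, 109.4, 212.9]
ee_rot: [-0.678, 0.735, -0.0, 0.001]
contact_force: [-0.2, 0.6, 4.3]
gripper_width: 6.4
grasp_force: 59.4
```

```bash
python3 -m pendant '[[0,0,-0.003,0,0,0,0.002],[0,0,-0.007,0,0,0,0.002],[0,0,-0.012,0,0,0,0.002],[0,0,-0.018,0,0,0,0.002],[0,0,-0.02,0,0,0,0.002],[0,0,-0.018,0,0,0,0.002],[0,0,-0.014,0,0,0,0.002],[0,0,-0.006,0,0,0,0.002],[0,0,-0.002,0,0,0,0.002],[0,0,0,0,0,0,0.002]]'
python3 -m pendant '[[0.006,0.001,0,0,0,0,0.002],[0.014,0.001,0,0,0,0,0.002],[0.022,0.002,0,0,0,0,0.002],[0.028,0.003,0,0,0,0,0.002],[0.03,0.003,0,0,0,0,0.002],[0.03,0.003,0,0,0,0,0.002],[0.03,0.003,0,0,0,0,0.002],[0.03,0.003,0,0,0,0,0.002],[0.03,0.003,0,0,0,0,0.002],[0.03,0.003,0,0,0,0,0.002],[0.03,0.003,0,0,0,0,0.002],[0.03,0.003,0,0,0,0,0.002]]'
python3 -m pendant '[[0.03,0.003,0,0,0,0,0.002],[0.03,0.002,0,0,0,0,0.002],[0.022,0.001,0,0,0,0,0.002],[0.015,0.001,0,0,0,0,0.002],[0.008,0.0009,0,0,0,0,0.002],[0.0046,0,0,0,0,-0.8,0.002],[0,0,0,0,0,0,0.002],[0,0,0,0,0,0,0.002]]'
python3 - <<'E'
from m import *
d=shot('wrist','w12.png')
s=arm.read_state();print(s['clock'],s['position'],R.from_quat(s['ee_rot']).as_matrix().round(3)[:2].tolist())
rep(d)
E
```

```text
clock: 34.8
position: [552.6, 109.2, 312.0]
ee_rot: [-0.678, 0.735, 0.0, -0.0]
contact_force: [0.3, -0.8, -1.9]
gripper_width: 6.7
grasp_force: 58.9
clock: 36.0
position: [495.6, -199.1, 312.0]
ee_rot: [-0.678, 0.735, 0.0, -0.0]
contact_force: [0.2, -0.7, -2.9]
gripper_width: 7.2
grasp_force: 58.8
clock: 36.8
position: [480.2, -305.2, 312.3]
ee_rot: [-0.683, 0.73, 0.0, 0.0]
contact_force: [-0.2, 0.3, -1.3]
gripper_width: 6.5
grasp_force: 58.8
36.85 [ 480.29531301 -305.09105281  312.37308602] [[-0.066, -0.998, 0.0], [-0.998, 0.066, 0.0]]
tray [173 121] [421 252] [ 494.2 -307. ] [111. 195.] 86.2
bcap [173 121] [421 252] [ 485.8 -339. ] [ 58.6 103. ] 86.2
plate [170 152] [192 261] [ 571.  -311.6] [77.7  8. ] 86.1
plate [214 197] [238 213] [ 540.7 -312.5] [11.3 16.4] 86.2
plate [216 228] [250 234] [ 538.2 -293.4] [ 4.5 23.7] 86.2
plate [209 141] [287 224] [ 523. -326.] [56.7 50.2] 86.2
plate [308 286] [325 363] [ 486.  -213.1] [68. 13.] 88.8
plate [321 162] [432 283] [ 432.8 -299.6] [ 55.2 111.3] 53.1
```

The position is confirmed, so I lower it.

```bash
python3 -m pendant '[[0.0007,0,0.008,0,0,0,0.002],[0,0,0.016,0,0,0,0.002],[0,0,0.02,0,0,0,0.002],[0,0,0.018,0,0,0,0.002],[0,0,0.014,0,0,0,0.002],[0,0,0.01,0,0,0,0.002],[0,0,0.006,0,0,0,0.002],[0,0,0.003,0,0,0,0.002],[0,0,0.002,0,0,0,0.002],[0,0,0.001,0,0,0,0.002],[0,0,0,0,0,0,0.002],[0,0,0,0,0,0,0.002]]'
python3 -m pendant '[[0,0,0.001,0,0,0,0.002],[0,0,0,0,0,0,0.002],[0,0,0,0,0,0,0.002]]'
python3 -m pendant '[[0,0,0.0005,0,0,0,0.002],[0,0,0,0,0,0,0.002],[0,0,0,0,0,0,0.002]]'
```

```text
clock: 38.05
position: [480.2, -306.6, 214.7]
ee_rot: [-0.683, 0.73, -0.0, 0.0]
contact_force: [0.1, -0.7, -1.2]
gripper_width: 7.1
grasp_force: 58.7
clock: 38.35
position: [480.1, -306.5, 213.3]
ee_rot: [-0.683, 0.73, -0.0, 0.0]
contact_force: [-0.2, 0.0, -1.8]
gripper_width: 7.0
grasp_force: 58.7
clock: 38.65
position: [480.1, -306.5, 212.8]
ee_rot: [-0.683, 0.73, -0.0, 0.0]
contact_force: [0.6, -0.2, -2.0]
gripper_width: 6.8
grasp_force: 58.7
```

```bash
python3 -m pendant '[[0,0,0.0008,0,0,0,0.002],[0,0,0,0,0,0,0.002],[0,0,0,0,0,0,0.002]]'
python3 -m pendant '[[0,0,0.0005,0,0,0,0.002],[0,0,0,0,0,0,0.002],[0,0,0,0,0,0,0.002]]'
python3 -m pendant '[[0,0,0.0004,0,0,0,0.002],[0,0,0,0,0,0,0.002],[0,0,0,0,0,0,0.002]]'
```

```text
clock: 38.95
position: [480.1, -306.5, 212.0]
ee_rot: [-0.683, 0.73, 0.0, -0.0]
contact_force: [-0.3, -0.3, -1.4]
gripper_width: 6.9
grasp_force: 58.8
clock: 39.25
position: [480.1, -306.5, 211.9]
ee_rot: [-0.683, 0.73, -0.0, 0.0]
contact_force: [-0.6, 1.1, 1.3]
gripper_width: 7.3
grasp_force: 59.3
clock: 39.55
position: [480.1, -306.5, 211.9]
ee_rot: [-0.683, 0.73, -0.0, 0.0]
contact_force: [-2.2, 1.5, 5.5]
gripper_width: 6.8
grasp_force: 59.9
```

```bash
python3 -m pendant '[[0,0,-0.0005,0,0,0,0.01],[0,0,0,0,0,0,0.016],[0,0,0,0,0,0,0.03],[0,0,0,0,0,0,0.03],[0,0,-0.01,0,0,0,0.03],[0,0,-0.03,0,0,0,0.03],[0,0,-0.04,0,0,0,0.03],[0,0,-0.045,0,0,0,0.03],[0,0,-0.045,0,0,0,0.03],[0,0,-0.03,0,0,0,0.03],[0,0,-0.012,0,0,0,0.03],[0,0,0,0,0,-3.8,0.03]]'
python3 -m pendant '[[-0.02,0,0,0,0,0,0.05],[-0.04,-0.003,0,0,0,0,0.06],[-0.045,-0.004,0,0,0,0,0.06],[-0.045,-0.004,0,0,0,0,0.06],[-0.045,-0.004,0,0,0,0,0.06],[-0.045,-0.005,0,0,0,0,0.06],[-0.045,-0.005,0,0,0,0,0.06],[-0.045,-0.005,0,0,0,0,0.06],[-0.045,-0.005,0,0,0,0,0.06],[-0.045,-0.005,0,0,0,0,0.06],[-0.045,-0.005,0,0,0,0,0.06],[-0.045,-0.005,0,0,0,0,0.06]]'
python3 -m pendant '[[-0.045,-0.005,0,0,0,0,0.06],[-0.04,-0.005,0,0,0,0,0.06],[-0.02,-0.002,0,0,0,0,0.06],[0,0,0,0,0,0,0.06],[0,0,0,0,0,0,0.06]]'
python3 - <<'E'
from m import *
d=shot('wrist','w13.png')
s=arm.read_state();print(s['clock'],s['position'],R.from_quat(s['ee_rot']).as_matrix().round(3)[:2].tolist(),d['xyz'])
rep(d)
rep(shot('top','t13.png'),200)
E
```

```text
clock: 40.75
position: [480.3, -306.7, 426.1]
ee_rot: [0.707, -0.707, 0.002, -0.001]
contact_force: [0.5, -0.7, -0.6]
gripper_width: 30.0
grasp_force: 0.0
clock: 41.95
position: [530.0, 205.3, 423.0]
ee_rot: [-0.707, 0.707, 0.0, -0.001]
contact_force: [0.4, 0.2, 0.5]
gripper_width: 60.1
grasp_force: 0.0
clock: 42.45
position: [542.4, 308.6, 422.5]
ee_rot: [-0.707, 0.707, 0.0, -0.001]
contact_force: [1.0, -0.0, 0.0]
gripper_width: 60.0
grasp_force: 0.0
42.5 [542.44625413 307.94176624 423.16623875] [[-0.001, -1.0, -0.001], [-1.0, 0.001, -0.001]] [543.23919714 239.03551086 540.51308514]
bcap [419 149] [468 191] [444.6 288. ] [28.7 39.1] 64.7
mat [271  97] [445 201] [489.6 293. ] [199.  111.4] 3.7
```

Run:
```python
from m import *
d=shot('wrist','w14.png')
hsv=cv2.cvtColor(d['image'],cv2.COLOR_RGB2HSV)
for k in blobs(cv2.inRange(hsv,(3,150,80),(14,255,255)),200):
    w=np.array([ray(d,u,v,290)[:2] for u,v in k[:,0]],np.float32); r=cv2.minAreaRect(w); print(k[:,0].min(0),k[:,0].max(0),cv2.contourArea(k),np.round(r[0],1),np.round(r[1],1))
print([np.round(proj(d,p)) for p in [(537,296,290),(537,296,138)]])
```

```text
[303 156] [339 196] 206.0 [540.8 288.2] [30.7 21.9]
[315   0] [375  21] 832.5 [522.4 178.7] [12.5 39.9]
[array([322., 183.]), array([319., 154.])]
```

The cap is at its predicted pixel, so the bottle stands where I left it. I regrasp it at (537.3,295.7), the same height as at release.

```bash
python3 -m pendant '[[0.0061,0.003,0,0,0,0,0.06],[0.0061,0.0022,0.01,0,0,0,0.06],[0,0,0.025,0,0,0,0.06],[0,0,0.025,0,0,0,0.06],[0,0,0.025,0,0,0,0.06],[0,0,0.02,0,0,0,0.06],[0,0,0.015,0,0,0,0.06],[0,0,0.01,0,0,0,0.06],[0,0,0.005,0,0,0,0.06],[0,0,0.001,0,0,0,0.06],[0,0,0,0,0,0,0.06]]'
python3 -m pendant '[[0,0,0,0,0,0,0.04],[0,0,0,0,0,0,0.034],[0,0,0,0,0,0,0.028],[0,0,0,0,0,0,0.02],[0,0,0,0,0,0,0.02],[0,0,0,0,0,0,0.02],[0,0,0,0,0,0,0.02]]'
python3 -m pendant '[[0,0,-0.003,0,0,0,0.02],[0,0,-0.007,0,0,0,0.02],[0,0,-0.012,0,0,0,0.02],[0,0,-0.018,0,0,0,0.02],[0,0,-0.02,0,0,0,0.02],[0,0,-0.018,0,0,0,0.02],[0,0,-0.013,0,0,0,0.02],[0,0,-0.007,0,0,0,0.02],[0,0,-0.002,0,0,0,0.02],[0,0,0,0,0,0,0.02]]'
```

```text
clock: 43.7
position: [537.7, 296.2, 288.4]
ee_rot: [-0.707, 0.707, -0.0, 0.001]
contact_force: [0.4, -0.4, 0.2]
gripper_width: 59.8
grasp_force: 0.0
clock: 44.4
position: [537.5, 296.4, 288.5]
ee_rot: [-0.707, 0.707, -0.0, 0.001]
contact_force: [-2.7, -0.1, 4.6]
gripper_width: 28.4
grasp_force: 58.9
clock: 45.4
position: [537.2, 296.2, 387.1]
ee_rot: [-0.707, 0.707, 0.0, -0.0]
contact_force: [0.5, -0.0, -2.2]
gripper_width: 28.2
grasp_force: 59.4
```

```bash
python3 -m pendant '[[0.005,0.001,0,0,0,0,0.02],[0.012,0.001,0,0,0,0,0.02],[0.02,0.002,0,0,0,0,0.02],[0.025,0.002,0,0,0,0,0.02],[0.025,0.002,0,0,0,0,0.02],[0.025,0.002,0,0,0,0,0.02],[0.025,0.002,0,0,0,0,0.02],[0.02,0.001,0,0,0,0,0.02],[0.015,0.001,0,0,0,0,0.02],[0.009,0.0005,0,0,0,0,0.02],[0.0035,0,0,0,0,0,0.02],[0,0,0,0,0,0,0.02]]'
python3 -m pendant '[[0,0,0,0,0,0,0.02],[0,0,0.01,0,0,0,0.02],[0,0,0.02,0,0,0,0.02],[0,0,0.02,0,0,0,0.02],[0,0,0.016,0,0,0,0.02],[0,0,0.012,0,0,0,0.02],[0,0,0.008,0,0,0,0.02],[0,0,0.005,0,0,0,0.02],[0,0,0.003,0,0,0,0.02],[0,0,0,0,0,0,0.02],[0,0,0,0,0,0,0.02]]'
python3 -m pendant '[[0,0,0.001,0,0,0,0.02],[0,0,0,0,0,0,0.02],[0,0,0,0,0,0,0.02]]'
python3 -m pendant '[[0,0,0.001,0,0,0,0.02],[0,0,0,0,0,0,0.02],[0,0,0,0,0,0,0.02]]'
```

```text
clock: 46.6
position: [522.7, 111.5, 387.6]
ee_rot: [-0.707, 0.708, 0.0, 0.0]
contact_force: [0.7, -0.2, -3.0]
gripper_width: 28.6
grasp_force: 59.4
clock: 47.7
position: [523.0, 111.9, 294.2]
ee_rot: [-0.707, 0.707, -0.0, 0.001]
contact_force: [-1.4, 0.8, -2.8]
gripper_width: 28.3
grasp_force: 59.5
clock: 48.0
position: [522.8, 111.8, 292.8]
ee_rot: [-0.707, 0.707, -0.0, 0.0]
contact_force: [-0.1, 0.3, -2.2]
gripper_width: 28.4
grasp_force: 59.5
clock: 48.3
position: [522.7, 111.7, 291.6]
ee_rot: [-0.707, 0.707, 0.0, -0.0]
contact_force: [0.3, 1.2, -2.0]
gripper_width: 28.6
grasp_force: 59.5
```

```bash
python3 -m pendant '[[0,0,0.0007,0,0,0,0.02],[0,0,0,0,0,0,0.02],[0,0,0,0,0,0,0.02]]'
python3 -m pendant '[[0,0,0.0005,0,0,0,0.02],[0,0,0,0,0,0,0.02],[0,0,0,0,0,0,0.02]]'
python3 -m pendant '[[0,0,0.0005,0,0,0,0.02],[0,0,0,0,0,0,0.02],[0,0,0,0,0,0,0.02]]'
```

```text
clock: 48.6
position: [522.7, 111.8, 290.9]
ee_rot: [-0.707, 0.707, 0.0, -0.0]
contact_force: [-0.6, -0.1, -2.3]
gripper_width: 28.1
grasp_force: 59.5
clock: 48.9
position: [522.8, 111.8, 290.5]
ee_rot: [-0.707, 0.707, -0.0, 0.0]
contact_force: [-0.6, -0.0, -2.0]
gripper_width: 28.0
grasp_force: 59.6
clock: 49.2
position: [522.8, 111.8, 290.5]
ee_rot: [-0.707, 0.707, -0.0, 0.0]
contact_force: [-1.2, -1.0, 2.2]
gripper_width: 28.3
grasp_force: 59.7
```

The bottle touches the carton floor. I release it and go to the blue bottle.

```bash
python3 -m pendant '[[0,0,0,0,0,0,0.032],[0,0,0,0,0,0,0.038],[0,0,0,0,0,0,0.05],[0,0,0,0,0,0,0.06],[0,0,0,0,0,0,0.06],[0,0,-0.005,0,0,0,0.06],[0,0,-0.015,0,0,0,0.06],[0,0,-0.03,0,0,0,0.06],[0,0,-0.035,0,0,0,0.06],[0,0,-0.03,0,0,0,0.06],[0,0,-0.02,0,0,0,0.06]]'
python3 -m pendant '[[-0.015,0.007,0,0,0,0,0.06],[-0.03,0.014,0,0,0,0,0.06],[-0.035,0.016,0,0,0,0,0.06],[-0.035,0.016,0,0,0,0,0.06],[-0.035,0.016,0,0,0,0,0.06],[-0.0188,0.008,0,0,0,0,0.06],[-0.009,0.0043,0,0,0,0,0.06],[0,0,0,0,0,0,0.06],[0,0,0,0,0,0,0.06]]'
python3 - <<'E'
from m import *
d=shot('wrist','w15.png')
s=arm.read_state();print(s['clock'],s['position'],R.from_quat(s['ee_rot']).as_matrix().round(3)[:2].tolist(),d['xyz'])
hsv=cv2.cvtColor(d['image'],cv2.COLOR_RGB2HSV)
for k in blobs(cv2.inRange(hsv,(105,150,50),(120,255,255)),200):
    w=np.array([ray(d,u,v,298)[:2] for u,v in k[:,0]],np.float32); r=cv2.minAreaRect(w); print(k[:,0].min(0),k[:,0].max(0),cv2.contourArea(k),np.round(r[0],1),np.round(r[1],1))
print([np.round(proj(d,p)) for p in [(441.5,289.6,290),(522.8,111.7,292)]])
E
```

```text
clock: 50.3
position: [523.1, 111.7, 428.1]
ee_rot: [-0.707, 0.707, -0.001, 0.002]
contact_force: [0.3, 0.5, -0.3]
gripper_width: 60.0
grasp_force: 0.0
clock: 51.2
position: [441.8, 289.1, 425.1]
ee_rot: [-0.707, 0.708, -0.0, 0.0]
contact_force: [0.4, 0.4, -0.5]
gripper_width: 59.6
grasp_force: 0.0
51.25 [441.94586244 288.81813103 425.1320743 ] [[-0.002, -1.0, 0.0], [-1.0, 0.002, -0.0]] [442.38194701 219.32828011 543.03869031]
[297 172] [334 214] 1247.5 [441.5 284. ] [32.4 27.8]
[array([315., 198.]), array([185., -76.])]
```

```bash
python3 -m pendant '[[0,0,0.01,0,0,0,0.06],[0,0,0.025,0,0,0,0.06],[0,0,0.025,0,0,0,0.06],[0,0,0.025,0,0,0,0.06],[0,0,0.02,0,0,0,0.06],[0,0,0.015,0,0,0,0.06],[0,0,0.01,0,0,0,0.06],[0,0,0.005,0,0,0,0.06],[0,0,0.002,0,0,0,0.06],[0,0,0,0,0,0,0.06]]'
python3 -m pendant '[[0,0,0,0,0,0,0.04],[0,0,0,0,0,0,0.034],[0,0,0,0,0,0,0.028],[0,0,0,0,0,0,0.02],[0,0,0,0,0,0,0.02],[0,0,0,0,0,0,0.02],[0,0,0,0,0,0,0.02]]'
python3 -m pendant '[[0,0,-0.003,0,0,0,0.02],[0,0,-0.007,0,0,0,0.02],[0,0,-0.012,0,0,0,0.02],[0,0,-0.018,0,0,0,0.02],[0,0,-0.02,0,0,0,0.02],[0,0,-0.018,0,0,0,0.02],[0,0,-0.013,0,0,0,0.02],[0,0,-0.007,0,0,0,0.02],[0,0,-0.002,0,0,0,0.02],[0,0,0,0,0,0,0.02]]'
```

```text
clock: 52.25
position: [441.8, 289.6, 288.2]
ee_rot: [-0.707, 0.707, -0.0, 0.0]
contact_force: [0.2, 0.5, 0.1]
gripper_width: 59.8
grasp_force: 0.0
clock: 52.95
position: [441.7, 289.8, 288.7]
ee_rot: [-0.707, 0.707, -0.0, 0.001]
contact_force: [-1.2, 0.0, 4.7]
gripper_width: 28.3
grasp_force: 58.9
clock: 53.95
position: [441.4, 289.6, 387.7]
ee_rot: [-0.707, 0.707, 0.0, -0.0]
contact_force: [0.4, 0.6, -2.4]
gripper_width: 28.7
grasp_force: 59.4
```

The orange bottle lies near the straight path, so I go along y at x≈430 first, then +x.

```bash
python3 -m pendant '[[0.006,0.003,0,0,0,0,0.02],[0.014,0.004,0,0,0,0,0.02],[0.022,0.003,0,0,0,0,0.02],[0.03,0,0,0,0,0,0.02],[0.035,0,0,0,0,0,0.02],[0.037,0,0,0,0,0,0.02],[0.037,0,0,0,0,0,0.02],[0.035,0,0,0,0,0,0.02],[0.028,0,0,0,0,0,0.02],[0.02,0,0,0,0,0,0.02],[0.01,0,0,0,0,0,0.02],[0.0045,0,0,0,0,0,0.02]]'
python3 -m pendant '[[0,-0.004,0,0,0,0,0.02],[0,-0.009,0,0,0,0,0.02],[0,-0.014,0,0,0,0,0.02],[0,-0.018,0,0,0,0,0.02],[0,-0.0162,0,0,0,0,0.02],[0,-0.012,0,0,0,0,0.02],[0,-0.007,0,0,0,0,0.02],[0,-0.003,0,0,0,0,0.02],[0,0,0,0,0,0,0.02],[0,0,0,0,0,0,0.02]]'
python3 -m pendant '[[0,0,0.01,0,0,0,0.02],[0,0,0.02,0,0,0,0.02],[0,0,0.02,0,0,0,0.02],[0,0,0.016,0,0,0,0.02],[0,0,0.012,0,0,0,0.02],[0,0,0.008,0,0,0,0.02],[0,0,0.005,0,0,0,0.02],[0,0,0.003,0,0,0,0.02],[0,0,0.001,0,0,0,0.02],[0,0,0,0,0,0,0.02],[0,0,0,0,0,0,0.02]]'
python3 -m pendant '[[0,0,0.001,0,0,0,0.02],[0,0,0,0,0,0,0.02],[0,0,0,0,0,0,0.02]]'
```

```text
clock: 55.15
position: [430.5, 9.6, 388.1]
ee_rot: [-0.706, 0.708, -0.0, 0.0]
contact_force: [-0.8, 0.0, -2.4]
gripper_width: 27.9
grasp_force: 59.4
clock: 56.15
position: [514.2, 11.1, 388.1]
ee_rot: [-0.707, 0.707, 0.0, 0.0]
contact_force: [0.4, 0.6, -2.1]
gripper_width: 28.1
grasp_force: 59.4
clock: 57.25
position: [514.8, 11.1, 293.4]
ee_rot: [-0.707, 0.707, -0.0, 0.0]
contact_force: [-0.3, 0.1, -3.3]
gripper_width: 28.4
grasp_force: 59.5
clock: 57.55
position: [514.6, 11.1, 292.0]
ee_rot: [-0.707, 0.707, -0.0, 0.0]
contact_force: [-0.2, -0.2, -2.9]
gripper_width: 28.2
grasp_force: 59.5
```

```bash
python3 -m pendant '[[0,0,0.0008,0,0,0,0.02],[0,0,0,0,0,0,0.02],[0,0,0,0,0,0,0.02]]'
python3 -m pendant '[[0,0,0.0005,0,0,0,0.02],[0,0,0,0,0,0,0.02],[0,0,0,0,0,0,0.02]]'
python3 -m pendant '[[0,0,0.0005,0,0,0,0.02],[0,0,0,0,0,0,0.02],[0,0,0,0,0,0,0.02]]'
```

```text
clock: 57.85
position: [514.5, 11.1, 291.1]
ee_rot: [-0.707, 0.707, 0.0, -0.0]
contact_force: [-0.8, -0.5, -2.6]
gripper_width: 28.6
grasp_force: 59.5
clock: 58.15
position: [514.6, 11.1, 290.8]
ee_rot: [-0.707, 0.707, -0.0, 0.0]
contact_force: [-0.2, 0.0, -1.5]
gripper_width: 28.2
grasp_force: 59.6
clock: 58.45
position: [514.6, 11.0, 290.7]
ee_rot: [-0.707, 0.707, -0.0, 0.0]
contact_force: [-1.5, 0.7, 2.8]
gripper_width: 28.4
grasp_force: 60.0
```

```bash
python3 -m pendant '[[0,0,0,0,0,0,0.032],[0,0,0,0,0,0,0.038],[0,0,0,0,0,0,0.05],[0,0,0,0,0,0,0.06],[0,0,0,0,0,0,0.06],[0,0,-0.005,0,0,0,0.06],[0,0,-0.015,0,0,0,0.06],[0,0,-0.03,0,0,0,0.06],[0,0,-0.035,0,0,0,0.06],[0,0,-0.035,0,0,0,0.06],[0,0,-0.03,0,0,0,0.06],[0,0,-0.01,0,0,0,0.06]]'
python3 -m pendant '[[0,0.02,0,0,0,0,0.06],[0,0.03,-0.01,0,0,0,0.06],[0,0.03,-0.01,0,0,0,0.06],[0,0.02,-0.01,0,0,0,0.06],[0,0,0,0,0,0,0.06],[0,0,0,0,0,0,0.06],[0,0,0,0,0,0,0.06]]'
python3 - <<'E'
from m import *
d=shot('wrist','w16.png'); d2=shot('side','s16.png')
s=arm.read_state();print(s['clock'],s['position'])
a=cv2.imread('pics/w16.png');b=cv2.imread('pics/s16.png')
cv2.imwrite('pics/c16.png',np.hstack([a[:380,60:420],cv2.resize(b[90:280,220:440],(440,380))]))
rep(d)
E
```

```text
clock: 59.65
position: [515.2, 10.9, 454.3]
ee_rot: [-0.707, 0.707, -0.002, 0.003]
contact_force: [0.4, -0.1, -1.0]
gripper_width: 60.0
grasp_force: 0.0
clock: 60.35
position: [414.9, 11.3, 479.0]
ee_rot: [-0.707, 0.707, 0.001, -0.001]
contact_force: [-0.1, -0.1, 0.3]
gripper_width: 59.9
grasp_force: 0.0
60.45 [415.09938448  11.28414912 478.94746481]
tray [178   0] [344  88] [ 479.9 -128.3] [ 96.2 195.2] 87.6
bcap [191 161] [229 196] [512.3   9.2] [37.9 29.8] 33.1
bcap [178   0] [344  88] [ 461.2 -107.9] [ 68.1 138.2] 87.6
carton [190 111] [280 284] [517.2  67.5] [231.1 109.3] 85.1
mat [231 300] [331 365] [468.9 291.7] [158.4 114.3] 2.9
plate [173   0] [182  62] [ 556.9 -130. ] [58.7  6.5] 87.2
plate [199   4] [251  66] [ 507.5 -125.3] [58.5 53.5] 87.0
plate [262   0] [268  66] [ 466.1 -127.9] [62.7  6.4] 87.8
plate [275   2] [328  71] [ 428.5 -125. ] [66.4 54.5] 88.1
plate [341 161] [350 238] [377.7  52.8] [10.5 95.3] 1.6
```

View pics/c16.png

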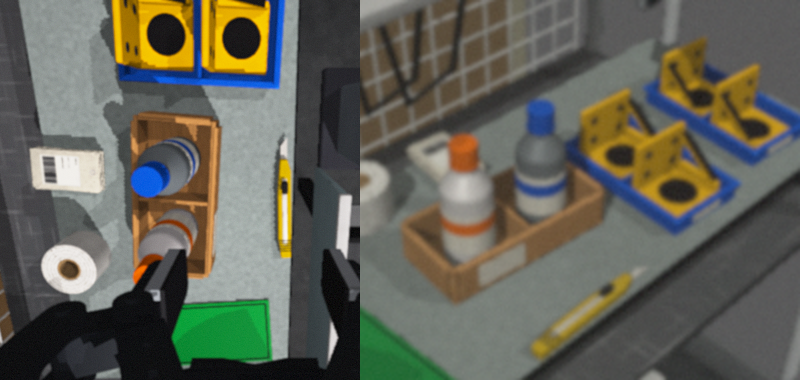

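The picture shows both bottles upright in their own cells, orange at (465,200) and blue at (540,160). Both brackets are down in the near pockets, matching their neighbours, and the robot touches nothing.

```bash
python3 -c "
from bench import arm
print(arm.job_done())"
```

```text
the job is handed in; nothing more can be done
None
```

The job is handed in at about 60 s of the 136 s allowed: both brackets are down in the near pockets of their own-hand trays, facing the same way as their neighbours, and both bottles stand on the carton floor in the cells they came from.

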